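Look into a bored table leg with the inspection scope

TASK

Take the turned wooden stopper out of the drill guide and leave it in the shallow steel tray. Then lift the inspection scope out of its stand by the handle and lower its stem, upright, into the guide hole without the scope touching the sides, until the black band on the stem is level with the top of the steel bush. Finish there, still holding the scope in the gripper, steady and centred in the hole, for the picture to be taken.

Things in the scene. Friction and masses are not known exactly. Their poses are not given: they have to be found in the camera images.
- jig: Fixed wooden leg blank 60 (x) by 220 (y) by 60 high under two dark steel clamp straps (92 either side of the hole along y, up to 75 high). On its middle an aluminium drill guide 58 (x) by 80 (y) by 25 high, in it a round steel bush 36 across, 6 proud. A vertical hole, 22 diameter, runs through bush, guide and blank to the bench. Origin on the bench under the hole, z up
- jig_mouth (a point): Centre of the hole at the top face of the steel bush, 91 above the bench; z up
- stopper: Loose turned pale-wood stopper, 30 g, 57 tall: shank 18 diameter by 20 long, then a flange 32 across and 5 thick, then a round knob 22 diameter and 32 long on top. Starts upright with its shank in the hole and its flange resting on the bush. Origin: centre of the bottom of the shank; z along the stopper to the knob
- stopper_knob (a point): Middle of the stopper's knob, 41 above its origin (starts 21 above the bush's top face)
- tray: Fixed shallow open steel tray, 150 by 150 outside, 22 high, walls and floor 6 thick. It is on one side of the jig (left or right), the stand on the other. Origin: centre of its underside; z up
- stand: Fixed dark wooden block 80 by 80 by 105 high, with a vertical hole of 22 diameter in the middle of its top, in which the scope hangs. Origin: centre of its underside; z up
- scope: Loose inspection scope, about 150 g: steel stem 10 diameter, 100 long, then a disc flange 32 across, 5 thick, then a grey handle 70 tall, 34 wide along its x, 24 along its y. Black band on the stem 35 to 47 above the tip. Starts upright, stem in the stand's hole with some play, flange resting on the stand. Origin: centre of the stem's tip (lower end); z along the stem up to the handle
- scope_handle (a point): Middle of the scope's handle, 140 above the stem's tip on the stem's axis; flats 24 apart along the scope's y; the handle's top is 35 higher, the flange's top 35 lower
- plane: Bystander: wooden bench plane, 62 by 240, about 115 high, beyond the jig; leave alone. Origin: centre of its underside
- glue: Bystander: amber glass jar, 64 across, 85 high; leave alone. Origin: centre of its underside
- square: Bystander: try square lying flat, stock 100 by 18 by 24 with a steel blade 160 long; leave alone. Origin: underside of the middle of its stock
Not all that is in view belongs to the job. What is meant by the stopper is not red or yellow, and is the smaller of those in its own colour.

How it is judged:
On the way, in this order (a step that is already met when the one before it is completed fails the run):
1. the stopper lies in the tray, let go, while the scope is still in its stand (x of stopper_knob in the frame of tray between -0.068 and 0.068 m and y of stopper_knob in the frame of tray between -0.068 and 0.068 m and height (world z) of stopper_knob below 0.06 m and contact force between the fingers and stopper below 0.1 N and linear speed of stopper below 0.03 m/s and distance of scope from where it was at the start of the episode below 0.03 m), for 0.2 s.
2. the gripper holds the scope with its stem clear of the stand (z of scope in the frame of stand above 0.107 m and contact force between the fingers and scope above 1 N), for 0.1 s.
At the end, for the whole second after the job is handed in: The scope is held in the gripper, upright within 0.06 rad and still (under 10 mm/s), its tip 32 to 50 mm below the top of the bush and within 4 mm of the hole's axis, touching nothing of the jig; the stopper rests released in the tray (middle of its knob within the walls and below 60 mm) (horizontal distance between scope and jig_mouth below 0.004 m and z of scope in the frame of jig_mouth between -0.05 and -0.032 m and angle between scope's own z axis and vertical below 0.06 rad and linear speed of scope below 0.01 m/s and contact force between scope and jig below 0.2 N and contact force between the fingers and scope above 1 N and x of stopper_knob in the frame of tray between -0.068 and 0.068 m and y of stopper_knob in the frame of tray between -0.068 and 0.068 m and height (world z) of stopper_knob below 0.06 m and contact force between the fingers and stopper below 0.1 N and linear speed of stopper below 0.03 m/s); the arm keeps its last pose, push and grip.
It fails at once if the scope touches the jig (contact force between scope and jig above 0.5 N).
It fails at once if the scope is tipped over or dropped (leaning more than 0.5 rad) (angle between scope's own z axis and vertical above 0.5 rad).
It fails at once if the bench plane is disturbed (moved more than 20 mm) (distance of plane from where it was at the start of the episode above 0.02 m).
It fails at once if the glue jar is disturbed (moved more than 20 mm) (distance of glue from where it was at the start of the episode above 0.02 m).
It fails at once if the try square is disturbed (moved more than 20 mm) (distance of square from where it was at the start of the episode above 0.02 m).
It also fails if it takes over 58 s, if anything falls off the work surface, if the arm or the gripper's body presses on something with over 40 N, if the wrist force passes 120 N, or if a joint passes its speed limit or range.

ROBOT

A 6-joint arm with a two-finger parallel gripper is mounted at the origin on the work surface. World frame = base frame: x ahead of the robot, y to its left, z up, the work surface at z = 0. Lengths are in m, angles in rad, forces in N, time in s.
With the tool pointing down it reaches from about 0.3 to 0.85 m from the base axis. Payload 5.4 kg.
Tool frame: the origin (TCP) lies between the finger pads; the fingertips stand 25 mm ahead of it and the grasp point (between the pads) lies 6 mm ahead of it; z points along the fingers, y is the line along which they close (so a half turn about z gives the same grasp; the last joint's range is limited). The gripper opens to 85 mm and grips with 20 to 120 N. Pads are 22 mm wide; open, the fingers measure 114 mm over their backs; the gripper's body (76 mm by 85 mm) begins 54 mm behind the grasp point. The pads swing forward as they close: fully open they stand 13 mm farther back than shut.
Start: joints at [1.116, 0.158, 1.597, -0, 1.386, -0.21], TCP at [0.139, 0.558, 0.256] pointing down, gripper open.
Joint ranges: [-2.91, 2.91], [-0.94, 2.29], [0.18, 2.7], [-1.29, 4.43], [0.17, 2.64], [-3, 3]. Speed limits (rad/s): [2.57, 2.57, 3.14, 3.14, 3.14, 3.14].

INTERFACE

Orientations are given as a unit quaternion [x, y, z, w].
In Python, from cell import ctrl gives the robot as it stands. The module is installed in compiled form; this text tells all that it offers.
- The arm moves only by the shell command python3 -m creep 'ROWS' [FORCE]. ROWS is a JSON object of lists of equal length, an entry for each row: "jaw": the finger opening in cm, from 0 to 8.54; "travel": the shift along the world's x, y, z in cm, a list of three; "turn": the turn about the world's z in degrees. In form: {"jaw": [jaw, ...], "travel": [[tx, ty, tz], ...], "turn": [turn, ...]}. A call has 1 to 8 rows; each row shifts and turns the commanded pose from where the row before left it; what a row does not reach is not made up. A row lasts 1/10 s, in which the tool goes at most 50 mm and 8.59 degrees, less where a joint would pass 70% of its speed; a pose out of reach is approached as far as the arm can. A call with a gripper value outside its range is refused whole. The fingers move at their own pace and stop on an object; FORCE is the grip in N (left out, the last holds). Time passes only in rows, so rows that do not move let the fingers close. It gives the time, the measured TCP pose, the force, the opening and the grip force at its end, in the units of the state.
- ctrl.get_obs(): the state, without advancing time (a new reading comes with each control period).
- ctrl.grab_frame(name): name is "scene" or "top"; returns a dict with "image" (480x640x3 uint8, red, green, blue), "vfov" (degrees; the focal length in pixels is half the picture's height over the tangent of half this angle, whatever the lens; pixels are square), "cx", "cy" (the principal point, pixels), "T" (4x4, takes a point from camera to world coordinates). Camera axes: x right, y down, z forward; pixel columns grow to the right and rows downward; lengths in m; the calibration is good to about 2 mm. A picture is of the moment at which its call begins. There is no depth.
- ctrl.hand_in(): hands the job in; it is judged then, once.
Trained networks look in the newest picture that a camera, given by its name, has taken for a name from the list of things; names that differ only in an ending like _2 or _b are one class to them, and where a whole thing is asked for, a point or a joint stands for the part that bears it (a point fixed in the world has none). Each returns a list of dicts, best first, with "p" (0 to 1); they miss things now and then, are a little off and sometimes report something else, mostly with a low value. They report only what shows in the picture. A call takes as long as a camera call. They do not tell look-alikes from the thing itself.
- ctrl.boxes_of(camera, query): "centre" ([x, y, z] in m, in world coordinates, good to about 4 mm: the middle of the surface that is visible of it).
- ctrl.regions_of(camera, query): "region" (480x640 bool, what is visible of it).
- ctrl.place_of(camera, query): "centre" ([x, y, z] in m, in world coordinates, good to about 4 mm: a listed point, or the origin of a listed thing).
The state is a dict: "time": time; "joints": joint angles; "joint_vel": joint speeds; "joint_efforts": joint torques, N m; "ee_pos": TCP position; "eef_rot": TCP orientation; "contact_force": force on the tool from outside, world axes, zero at the start; "moment": the same for the moment, N m; "grip_width": finger opening in m; "finger_force": force on a finger pad.
Only numpy, scipy, OpenCV 4.12 (cv2) and the standard library are available. Lean on these libraries where they do the work, as an engineer would, in place of code of your own. Each camera call takes 0.05 s, during which the arm holds its last target. There are 200 camera calls.

## Working session

There is one attempt and no reset: what is moved stays moved. The work goes in short steps, Python scripts to look and compute and a shell command to move; the robot and the scene stay as the last step left them, time stands still between calls to the robot, and variables do not carry over. Pictures are saved under pics/ and viewed, at most 10 in all, crops included, and the job is handed in when it is done.

```bash
mkdir -p pics; cat > h.py <<'E'
import numpy as np, cv2
from cell import ctrl
def snap(cam,fn=None):
    f=ctrl.grab_frame(cam)
    if fn: cv2.imwrite('pics/'+fn,f['image'][:,:,::-1])
    return f
def foc(f): return 240/np.tan(np.radians(f['vfov'])/2)
def proj(f,p):
    T=f['T'];c=T[:3,:3].T@(np.array(p)-T[:3,3]);k=foc(f)
    return c[0]/c[2]*k+f['cx'],c[1]/c[2]*k+f['cy']
def ray(f,u,v,z):
    T=f['T'];k=foc(f);d=T[:3,:3]@np.array([(u-f['cx'])/k,(v-f['cy'])/k,1.]);o=T[:3,3]
    return o+d*(z-o[2])/d[2]
E
python3 - <<'E'
from h import *
np.set_printoptions(precision=4,suppress=True)
print(ctrl.get_obs())
for c in ['scene','top']:
    f=snap(c,c+'0.png'); print(c,f['vfov'],f['cx'],f['cy'],f['T'])
    for q in ['jig','jig_mouth','stopper','stopper_knob','tray','stand','scope','scope_handle','plane','glue','square']:
        for r in ctrl.place_of(c,q): print(c,q,np.array(r['centre']),round(r['p'],2),np.round(proj(f,r['centre'])))
E
```

```text
{'time': 0.0, 'joints': array([ 1.1159,  0.159 ,  1.5983, -0.    ,  1.3862, -0.2101]), 'joint_vel': array([-0.0013,  0.0003,  0.0002,  0.0001, -0.0005, -0.0005]), 'joint_efforts': array([  0.001 , -39.5996, -33.1436,  -0.0001,   0.0083,  -0.    ]), 'ee_pos': array([0.1391, 0.5573, 0.2553]), 'eef_rot': array([ 0.1221,  0.9925, -0.0009, -0.0003]), 'contact_force': array([-0.1103, -0.0394,  0.091 ]), 'moment': array([ 0.0289, -0.0789, -0.0081]), 'finger_force': 0.0, 'grip_width': 0.08517744067787675}
scene 47.60315847498359 320.06928876813396 249.2690817412045 [[ 0.3473  0.5441 -0.7637  1.4616]
 [ 0.9378 -0.2029  0.2819 -0.3205]
 [-0.0016 -0.8141 -0.5807  0.7585]
 [ 0.      0.      0.      1.    ]]
scene jig [ 0.4933  0.3285 -0.004 ] 0.27 [429. 234.]
scene jig_mouth [0.5775 0.0103 0.0878] 0.91 [322. 248.]
scene jig_mouth [ 0.7366 -0.2614  0.0016] 0.22 [215. 362.]
scene stopper [ 0.4636  0.0868 -0.0006] 0.85 [335. 246.]
scene stopper [0.4476 0.005  0.0014] 0.73 [301. 249.]
scene stopper [0.6882 0.3314 0.0016] 0.62 [474. 278.]
scene stopper [ 0.6628 -0.0195 -0.0019] 0.58 [323. 308.]
scene
[... 1348 characters left out ...]
6. 312.]
top stopper_knob [0.5782 0.0086 0.1116] 0.64 [316. 254.]
top stopper_knob [ 0.6623 -0.0243  0.0439] 0.61 [330. 222.]
top stopper_knob [ 0.5175 -0.339   0.0074] 0.55 [461. 287.]
top tray [ 0.4933  0.331  -0.0009] 0.63 [181. 292.]
top tray [ 0.5212 -0.3424  0.1451] 0.39 [479. 282.]
top tray [ 0.5176 -0.3416  0.01  ] 0.26 [463. 287.]
top stand [ 0.5194 -0.343  -0.0009] 0.84 [462. 286.]
top scope [ 0.5186 -0.342   0.0091] 0.61 [463. 286.]
top plane [0.7635 0.047  0.0001] 0.58 [301. 184.]
top glue [ 0.7377 -0.2587  0.0011] 0.75 [426. 196.]
top glue [0.5753 0.0115 0.0695] 0.24 [314. 257.]
top square [0.5753 0.0072 0.0938] 0.65 [316. 256.]
top square [0.691  0.3299 0.0003] 0.57 [185. 211.]
```

View pics/scene0.png

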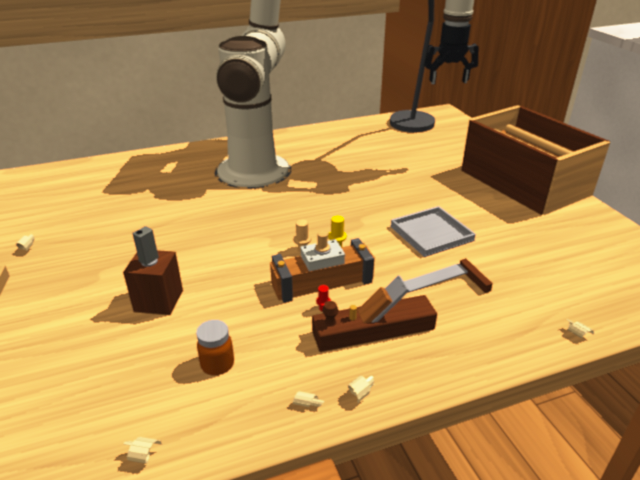

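View pics/top0.png

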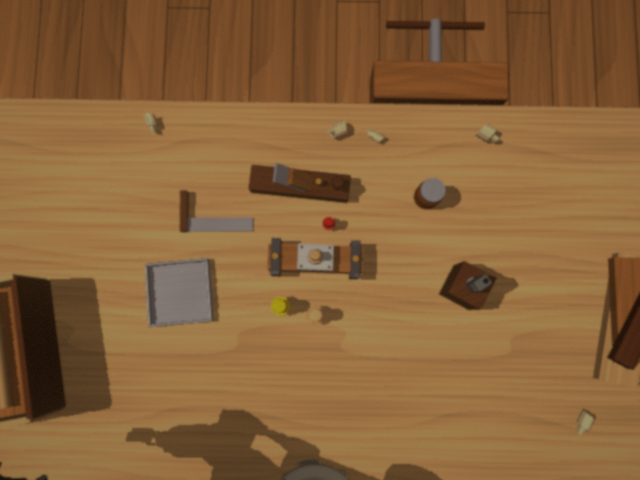

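Scene view: jig with a pale knob at (322,241), another pale stopper at (302,232), yellow at (337,228), red at (323,295). The tray is at (431,231), and the stand with the scope is at (153,270). Top view: stopper in the jig at (315,255), other pale one at (315,314), yellow at (281,306), red at (329,223).

Candidates (scene px): pale in jig (322,241), pale on bench (302,232), yellow (337,228), red (323,295). By the description I choose the pale one in the guide, and will check that it is the smaller of the two pale ones.

```bash
cat > crop.py <<'E'
from h import *
s=cv2.imread('pics/scene0.png');t=cv2.imread('pics/top0.png')
R=lambda im,u,v,w,h,k:cv2.resize(im[v:v+h,u:u+w],(w*k,h*k),interpolation=cv2.INTER_CUBIC)
a=np.hstack([R(s,262,205,132,100,3)[:300,:396],R(t,255,225,132,100,3)])
b=np.hstack([R(s,110,215,79,60,5)[:,:395],R(t,428,255,79,60,5)])
b=cv2.copyMakeBorder(b,0,0,0,a.shape[1]-b.shape[1],cv2.BORDER_CONSTANT) 
cv2.imwrite('pics/crop0.png',np.vstack([a,b]))
E
python3 crop.py; python3 - <<'E'
from h import *
np.set_printoptions(precision=4,suppress=True)
f={c:snap(c) for c in ['scene','top']}
for c in f:
  for q in ['stopper','scope','scope_handle','stand','tray']:
    for r in ctrl.regions_of(c,q):
        m=r['region'];y,x=np.nonzero(m)
        rect=cv2.minAreaRect(np.c_[x,y].astype(np.float32)) if len(x) else None
        print(c,q,round(r['p'],2),m.sum(),x.min(),x.max(),y.min(),y.max(),rect)
E
```

```text
scene stopper 0.77 423 293 311 219 250 ((302.0, 234.5), (31.0, 18.0), 90.0)
scene stopper 0.72 175 317 328 286 305 ((322.5, 295.5), (19.0, 11.0), 90.0)
scene stopper 0.67 5278 312 437 276 351 ((372.3577880859375, 311.7171325683594), (59.473060607910156, 126.0437240600586), 78.2317123413086)
scene stopper 0.6 385 329 346 216 246 ((337.5, 231.0), (30.0, 17.0), 90.0)
scene stopper 0.59 241 316 329 231 251 ((322.5, 241.0), (20.0, 13.0), 90.0)
scene scope 0.66 740 133 158 227 266 ((145.99998474121094, 246.49998474121094), (39.37287902832031, 20.608394622802734), 77.47119140625)
scene scope_handle 0.59 759 133 158 226 266 ((146.2353057861328, 246.44119262695312), (40.26091384887695, 21.10059928894043), 75.96376037597656)
scene stand 0.61 2883 123 183 251 314 ((153.32432556152344, 283.9459533691406), (65.10199737548828, 56.553253173828125), 80.53767395019531)
scene stand 0.44 1215 406 492 259 292 ((449.1369323730469, 275.14080810546875), (86.1028060913086, 32.77461624145508), 0.795723557472229)
scene tray 0.73 2517 391 475 207 255 ((433.19744873046875, 230.11685180664062), (45.9068374633789
[... 351 characters left out ...]
201172), 45.0)
top stopper 0.47 147 308 321 250 263 ((315.10003662109375, 256.300048828125), (12.969193458557129, 12.969193458557129), 26.56505012512207)
top scope 0.75 335 465 491 275 292 ((477.91180419921875, 283.6470947265625), (15.279744148254395, 26.19384765625), 75.96376037597656)
top scope_handle 0.58 336 465 491 275 292 ((477.91180419921875, 283.6470947265625), (15.279744148254395, 26.19384765625), 75.96376037597656)
top stand 0.87 1370 439 495 262 308 ((466.9000549316406, 285.7000427246094), (44.27414321899414, 41.59086227416992), 26.56505012512207)
top tray 0.78 4109 145 212 258 325 ((178.2360382080078, 292.18621826171875), (64.23143768310547, 65.37644958496094), 85.76361083984375)
```

View pics/crop0.png

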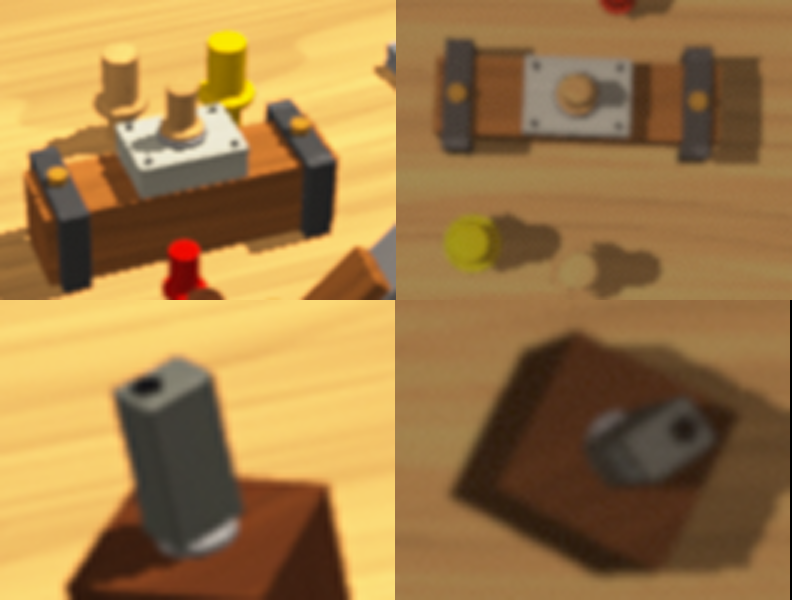

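The crop confirms it: the stopper in the guide (scene 322,241) is clearly smaller than the pale one behind it at (302,232), so it is the right one. The scope handle is turned about 30° in the top view. I'll fit silhouettes to get its pose.

```bash
cat > fit.py <<'E'
from h import *
from scipy.optimize import minimize
def ring(r,z,n=48):
    a=np.arange(n)*2*np.pi/n; return np.c_[r*np.cos(a),r*np.sin(a),0*a+z]
def box(x,y,z0,z1): return np.array([[i*x/2,j*y/2,k] for i in(-1,1) for j in(-1,1) for k in(z0,z1)])
SC=[box(.034,.024,.105,.175),np.vstack([ring(.016,.1),ring(.016,.105)])]
STEM=[np.vstack([ring(.005,0),ring(.005,.1)])]
ST=[np.vstack([ring(.011,.025),ring(.011,.057)]),np.vstack([ring(.016,.02),ring(.016,.025)])]
def sil(f,parts,p,K=4):
    m=np.zeros((480*K,640*K),np.uint8);c,s=np.cos(p[3]),np.sin(p[3]);R=np.array([[c,-s,0],[s,c,0],[0,0,1]])
    for q in parts:
        uv=np.array([proj(f,R@x+p[:3]) for x in q])
        h=cv2.convexHull(np.round(((uv+.5)*K-.5)*16).astype(np.int32)); cv2.fillConvexPoly(m,h,1,shift=4)
    return m
def fit(fs,ms,parts,p0,free,K=4):
    Ms=[cv2.resize(m.astype(np.uint8),None,fx=K,fy=K,interpolation=cv2.INTER_NEAREST) for m in ms]
    def full(v): p=np.array(p0,float);p[free]+=v*np.array([.001,.001,.001,.03])[free];return p
    def loss(v):
        t=0
        for f,M in zip(fs,Ms):
            s=sil(f,parts,full(v),K);t+=1-(s&M).sum()/(s|M).sum()
        return t
    best=None
    n=len(free)
    r=minimize(loss,np.zeros(n),method='Nelder-Mead',options=dict(initial_simplex=np.vstack([np.zeros(n),4*np.eye(n)]),xatol=.02,fatol=1e-4))
    return full(r.x),r.fun
E
python3 - <<'E'
from fit import *
np.set_printoptions(precision=4,suppress=True)
f={c:snap(c) for c in ['scene','top']}
def reg(c,q,u,v):
    return min((r['region'] for r in ctrl.regions_of(c,q)),key=lambda m:np.hypot(*(np.argwhere(m).mean(0)-[v,u])))
ms=[reg('scene','scope',146,246),reg('top','scope',478,284)]
for y in np.radians([-60,-30,0,30,60,90]):
    p,l=fit(f.values(),ms,SC,[.519,-.341,.005,y],[0,1,3]); print('scope',p[:3],np.degrees(p[3]),l)
for c,m in zip(f,ms): p,l=fit([f[c]],[m],SC,[.519,-.341,.005,p[3]],[0,1]); print(c,p,l)
ms=[reg('scene','stopper',322,241),reg('top','stopper',315,256)]
print('stopper',fit(f.values(),ms,ST,[.577,.009,.071,0],[0,1]), fit(f.values(),ms,ST[:1],[.577,.009,.071,0],[0,1]))
E
```

```text
scope [ 0.5186 -0.3395  0.005 ] -64.7167829312066 0.2845947160300961
scope [ 0.5188 -0.3387  0.005 ] -31.60693464394783 0.3992421311330149
scope [ 0.5215 -0.3385  0.005 ] 27.997884871915943 0.38514566703638387
scope [ 0.5219 -0.3386  0.005 ] 27.062626435336924 0.38303810954189155
scope [ 0.5198 -0.3383  0.005 ] 85.1202976947661 0.3468447983030526
scope [ 0.5194 -0.3386  0.005 ] 98.55461288468014 0.31909759816778827
scene [ 0.523  -0.3382  0.005   1.7201] 0.08505971240555688
top [ 0.5184 -0.3409  0.005   1.7201] 0.18303008466942894
stopper (array([0.5756, 0.011 , 0.071 , 0.    ]), np.float64(0.3046434024798441)) (array([0.5769, 0.0115, 0.071 , 0.    ]), np.float64(0.8025081164333172))
```

```bash
python3 -m creep '{"jaw":[8,8,8,8,8,8,8,8],"travel":[[3,-3.8,0],[3,-3.8,0],[3,-3.8,0],[3,-3.8,0],[3,-3.8,0],[3,-3.8,0],[3,-3.8,0],[3,-3.8,0]],"turn":[0,0,0,0,0,0,0,0]}' 20; python3 -m creep '{"jaw":[8,8,7,6,5,5,5,5],"travel":[[3,-3.8,0],[3,-3.8,0],[3,-3.8,0],[3,-3.8,0],[3,-3.8,0],[3,-3.8,0],[0.5,-0.8,-2],[0,0,-2]],"turn":[0,0,0,0,0,0,0,0]}'
```

```text
time: 2.9
ee_pos: [0.3803, 0.2522, 0.2566]
eef_rot: [0.122, 0.993, 0.0, 0.0]
contact_force: [0.2, 0.4, 0.1]
grip_width: 0.0799
finger_force: 0.0
time: 3.7
ee_pos: [0.5659, 0.0155, 0.2163]
eef_rot: [0.124, 0.992, -0.0, 0.001]
contact_force: [-0.6, 0.9, -0.6]
grip_width: 0.0498
finger_force: 0.0
```

```bash
python3 -m creep '{"jaw":[5,5,5,5,5],"travel":[[1.2,-0.5,-2],[0,0,-3],[0,0,-2],[0,0,-1],[0,0,0]],"turn":[0,0,0,0,0]}'; python3 - <<'E'
from h import *
snap('scene','s1.png');snap('top','t1.png')
s=cv2.imread('pics/s1.png');t=cv2.imread('pics/t1.png')
R=lambda im,u,v,w,h,k:cv2.resize(im[v:v+h,u:u+w],(w*k,h*k),interpolation=cv2.INTER_CUBIC)
cv2.imwrite('pics/c1.png',np.hstack([R(s,270,170,100,100,4),R(t,265,205,100,100,4)]))
E
```

```text
time: 4.2
ee_pos: [0.5754, 0.013, 0.1349]
eef_rot: [0.122, 0.993, 0.0, -0.002]
contact_force: [-0.3, 0.3, 0.6]
grip_width: 0.0499
finger_force: 0.0
```

View pics/c1.png

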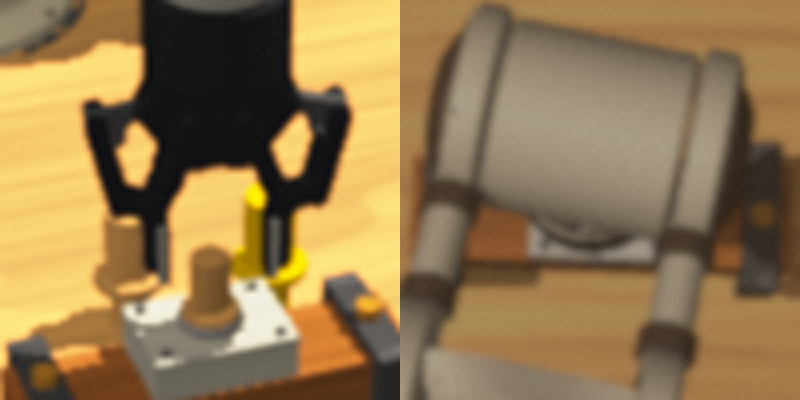

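The scene crop shows the fingers straddling the knob at about (210,270), with their middle about 2 px to its +y side. I'll nudge across, lower, and close.

```bash
python3 -m creep '{"jaw":[5,4,3,2,1,1,1,1],"travel":[[0.1,-0.2,-0.5],[0,0,-0.3],[0,0,0],[0,0,0],[0,0,0],[0,0,0],[0,0,0],[0,0,0]],"turn":[0,0,0,0,0,0,0,0]}' 20
```

```text
time: 5.1
ee_pos: [0.5775, 0.0108, 0.1285]
eef_rot: [0.122, 0.993, -0.0, 0.0]
contact_force: [0.5, 0.4, 0.5]
grip_width: 0.0214
finger_force: 19.7
```

```bash
python3 -m creep '{"jaw":[1,1,1,1,1,1,1,1],"travel":[[0,0,1],[0,0,2],[0,0,3],[0,0,2],[0,0,1],[-0.5,2,0],[-1,4,0],[-1,4,0]],"turn":[0,0,0,0,0,0,0,0]}'; python3 -m creep '{"jaw":[1,1,1,1,1,1,1,1],"travel":[[-1,4,0],[-1,4,0],[-1,4,0],[-1,4,0],[-1,3,0],[-0.9,2,0],[0,0.7,0],[0,0,0]],"turn":[0,0,0,0,0,0,0,0]}'
```

```text
time: 5.9
ee_pos: [0.5518, 0.1115, 0.218]
eef_rot: [0.123, 0.992, 0.0, -0.0]
contact_force: [0.7, 0.3, -0.3]
grip_width: 0.0214
finger_force: 19.8
time: 6.7
ee_pos: [0.4932, 0.3281, 0.218]
eef_rot: [0.121, 0.993, -0.0, -0.0]
contact_force: [-0.2, -0.9, -1.2]
grip_width: 0.0215
finger_force: 19.8
```

```bash
python3 -m creep '{"jaw":[1,1,1,1,1,1,1,1],"travel":[[0,0,-2],[0,0,-4],[0,0,-4],[0,0,-2.5],[0,0,-1.5],[0,0,-0.8],[0,0,-0.2],[0,0,0]],"turn":[0,0,0,0,0,0,0,0]}'; python3 -m creep '{"jaw":[2.2,2.6,3,4,5,5,5,5],"travel":[[0,0,0],[0,0,0],[0,0,0],[0,0,0],[0,0,0],[0,0,0],[0,0,2],[0,0,4]],"turn":[0,0,0,0,0,0,0,0]}'; python3 -m creep '{"jaw":[6,6,6,6,6,6,6,6],"travel":[[0,0,4],[0,0,4],[0,-3,2],[0,-4,0],[0,-4,0],[0,-4,0],[0,-4,0],[0,-4,0]],"turn":[0,-6,-7,-7,-7,-7,-7,-7]}'
python3 - <<'E'
from h import *
f=snap('scene','s2.png')
for q in ['stopper_knob','jig_mouth','tray']:
    for r in ctrl.place_of('scene',q): print(q,np.round(r['centre'],4),round(r['p'],2),np.round(proj(f,r['centre'])))
E
```

```text
time: 7.5
ee_pos: [0.4944, 0.3279, 0.0695]
eef_rot: [0.122, 0.993, 0.0, 0.001]
contact_force: [0.6, -0.5, 0.2]
grip_width: 0.0207
finger_force: 19.8
time: 8.3
ee_pos: [0.4906, 0.3267, 0.1252]
eef_rot: [0.122, 0.993, -0.002, -0.004]
contact_force: [0.2, -0.8, -0.1]
grip_width: 0.0502
finger_force: 0.0
time: 9.1
ee_pos: [0.4931, 0.0964, 0.2284]
eef_rot: [0.517, 0.856, 0.0, 0.0]
contact_force: [-0.5, -0.2, 1.1]
grip_width: 0.0602
finger_force: 0.0
stopper_knob [0.45   0.0098 0.0526] 0.95 [303. 231.]
stopper_knob [ 0.6649 -0.0213  0.0389] 0.64 [323. 294.]
stopper_knob [0.4635 0.09   0.0609] 0.63 [337. 224.]
stopper_knob [0.4965 0.3258 0.045 ] 0.58 [431. 218.]
jig_mouth [0.5766 0.0087 0.092 ] 0.88 [321. 247.]
tray [0.4965 0.3273 0.002 ] 0.72 [430. 233.]
```

View pics/s2.png

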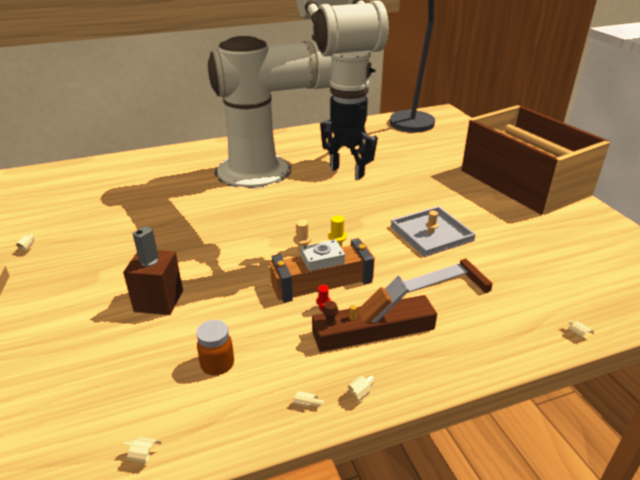

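The stopper stands upright in the tray at (432,218), released, and the hole is open at (321,249). Next is the scope.

```bash
python3 -m creep '{"jaw":[6,6,6,6,6,6,6,6],"travel":[[0.2,-4,1],[0.2,-4.8,0.5],[0.3,-4.8,0],[0.3,-4.8,0],[0.3,-4.8,0],[0.3,-4.8,0],[0.3,-4.8,0],[0.3,-4.8,0]],"turn":[-1.2,-1.2,0,0,0,0,0,0]}'; python3 -m creep '{"jaw":[6,6,6,6,6],"travel":[[0.3,-3.5,0],[0.1,-2,0],[0,-0.6,0],[0,0,0],[0,0,0]],"turn":[0,0,0,0,0]}'
```

```text
time: 10.1
ee_pos: [0.5162, -0.2786, 0.2432]
eef_rot: [0.532, 0.847, 0.0, 0.0]
contact_force: [0.3, 0.3, 1.1]
grip_width: 0.0599
finger_force: 0.0
time: 10.6
ee_pos: [0.5199, -0.3374, 0.2432]
eef_rot: [0.532, 0.847, 0.0, -0.0]
contact_force: [-0.5, 0.6, 0.2]
grip_width: 0.0599
finger_force: 0.0
```

```bash
python3 -m creep '{"jaw":[6,6,6],"travel":[[-0.1,-0.3,-2],[0,0,-1],[0,0,0]],"turn":[0,0,0]}'; python3 - <<'E'
from h import *
snap('scene','s3.png');snap('top','t3.png')
s=cv2.imread('pics/s3.png');t=cv2.imread('pics/t3.png')
R=lambda im,u,v,w,h,k:cv2.resize(im[v:v+h,u:u+w],(w*k,h*k),interpolation=cv2.INTER_CUBIC)
cv2.imwrite('pics/c3.png',np.hstack([R(s,95,180,100,100,4),R(t,430,230,100,100,4)]))
E
```

```text
time: 10.9
ee_pos: [0.5177, -0.3401, 0.2112]
eef_rot: [0.533, 0.846, 0.001, -0.002]
contact_force: [-0.3, 0.3, 0.1]
grip_width: 0.0602
finger_force: 0.0
```

View pics/c3.png

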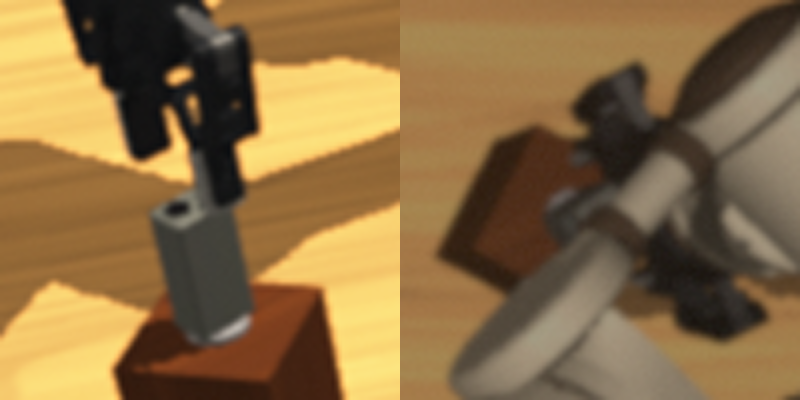

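The crop shows the two fingers on either side of the handle's flats (handle top about (193,205), finger middle about (190,165)), and the yaw matches. Descending.

```bash
python3 -m creep '{"jaw":[6,6,6,6,6,6],"travel":[[0,0,-1],[0,0,-1],[0,0,-1.5],[0,0,-1.5],[0,0,-0.8],[0,0,0]],"turn":[0,0,0,0,0,0]}'; python3 -m creep '{"jaw":[5,4,3.5,3,2.5,2,1.5,1.5],"travel":[[0,0,0],[0,0,0],[0,0,0],[0,0,0],[0,0,0],[0,0,0],[0,0,0],[0,0,0]],"turn":[0,0,0,0,0,0,0,0]}' 40
```

```text
time: 11.6
ee_pos: [0.5174, -0.3413, 0.1528]
eef_rot: [0.533, 0.846, 0.0, -0.002]
contact_force: [-0.4, -0.7, -0.0]
grip_width: 0.0598
finger_force: 0.0
time: 12.4
ee_pos: [0.5186, -0.3424, 0.1558]
eef_rot: [0.533, 0.846, -0.0, 0.0]
contact_force: [0.2, -0.6, 2.8]
grip_width: 0.0234
finger_force: 39.4
```

```bash
python3 -m creep '{"jaw":[1.5,1.5,1.5,1.5,1.5,1.5,1.5,1.5],"travel":[[0,0,1],[0,0,2],[0,0,2],[0,0,2],[0,0,2],[0,0,2],[0,0,1.5],[0,0,1]],"turn":[0,0,0,0,0,0,0,0]}' 40; python3 - <<'E'
from h import *
snap('scene','s4.png');snap('top','t4.png')
s=cv2.imread('pics/s4.png');t=cv2.imread('pics/t4.png')
R=lambda im,u,v,w,h,k:cv2.resize(im[v:v+h,u:u+w],(w*k,h*k),interpolation=cv2.INTER_CUBIC)
cv2.imwrite('pics/c4.png',np.hstack([R(s,85,120,100,140,4),R(t,430,210,100,140,4)]))
E
```

```text
time: 13.2
ee_pos: [0.5185, -0.3423, 0.2917]
eef_rot: [0.533, 0.846, -0.0, 0.001]
contact_force: [-0.2, 0.4, -1.9]
grip_width: 0.0235
finger_force: 39.2
```

View pics/c4.png

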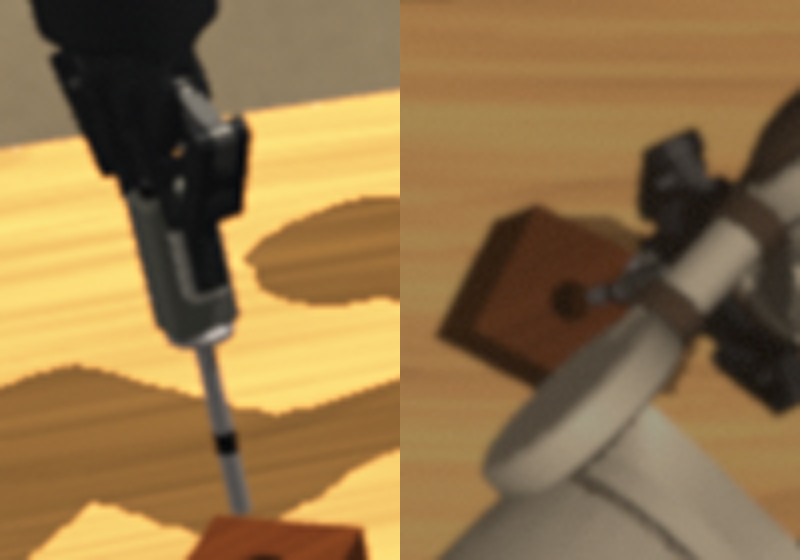

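Scope held upright with the stem clear: band at crop (226,443), tip at about (240,512). I'll move it off the stand so both cameras see the stem against plain bench, and measure the tip relative to the hole.

```bash
python3 -m creep '{"jaw":[1.5,1.5,1.5,1.5,1.5,1.5,1.5],"travel":[[1,-0.2,1],[2,-0.3,1],[2,-0.3,1],[2,-0.2,1],[1,0,1],[0,0,0],[0,0,0]],"turn":[0,0,0,0,0,0,0]}' 40; python3 - <<'E'
from h import *
P=[]
for i in range(6):
    a=snap('scene','s5.png');P.append(ctrl.get_obs()['ee_pos']);b=snap('top','t5.png');P.append(ctrl.get_obs()['ee_pos'])
P=np.array(P);tcp=P.mean(0);print(tcp,P.std(0))
s=cv2.imread('pics/s5.png');t=cv2.imread('pics/t5.png')
o=tcp-[0,0,.147]
print(proj(a,o),proj(b,o),proj(a,o+[0,0,.1]),proj(b,o+[0,0,.1]))
R=lambda im,u,v,w,h,k:cv2.resize(im[v:v+h,u:u+w],(w*k,h*k),interpolation=cv2.INTER_CUBIC)
ua,va=[int(x) for x in proj(a,o+[0,0,.04])];ub,vb=[int(x) for x in proj(b,o+[0,0,.0])]
print('crop offs',ua-25,va-37,ub-25,vb-25)
A=R(s,ua-25,va-37,50,75,8);B=R(t,ub-25,vb-25,50,50,8)
B=cv2.copyMakeBorder(B,0,200,0,0,cv2.BORDER_CONSTANT)
J=t[235:275,290:340];J=cv2.resize(J,(250,200),interpolation=cv2.INTER_CUBIC);B[400:600,:250]=J   # x5 off (290,235)
cv2.imwrite('pics/c5.png',np.hstack([A,B]))
E
```

```text
time: 14.0
ee_pos: [0.5979, -0.352, 0.3388]
eef_rot: [0.533, 0.846, 0.0, -0.001]
contact_force: [-0.2, 0.7, -0.8]
grip_width: 0.0228
finger_force: 39.4
[ 0.59791476 -0.35211564  0.33976238] [2.94656777e-04 7.46885939e-05 5.85619035e-04]
(np.float64(137.44626955251996), np.float64(247.58619356247692)) (np.float64(489.48281985001813), np.float64(243.70598261886173)) (np.float64(125.83900512246518), np.float64(199.39544464586263)) (np.float64(505.36237773985386), np.float64(237.29883770489118))
crop offs 107 192 464 218
```

View pics/c5.png

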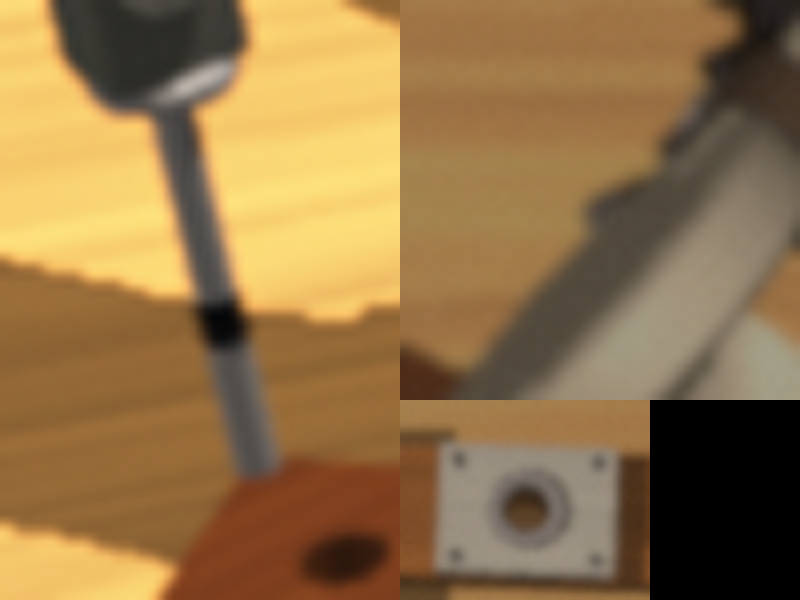

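The stem hangs parallel to the predicted vertical (slope 0.241 on both) and the tip in the top crop is at about (489,243), close to prediction. The hole in the top view is at about (314.6,256.2). Next I'll measure both numerically.

```bash
cat > m.py <<'E'
from h import *
from scipy.ndimage import map_coordinates
np.set_printoptions(precision=2,suppress=True,linewidth=150)
def prof(im,f,base,zs,off=(.005,0)):
    # brightness along stem's front surface, base = tip position
    uv=np.array([proj(f,np.array(base)+[off[0],off[1],z]) for z in zs])
    g=im.astype(float)
    return uv,np.array([map_coordinates(g[:,:,k],[uv[:,1],uv[:,0]],order=1) for k in range(3)]).T
E
python3 - <<'E'
from m import *
a=snap('scene');b=snap('top')
tcp=ctrl.get_obs()['ee_pos']
im=a['image']
# stem centre per row: minimum saturation weighting
hsv=cv2.cvtColor(im,cv2.COLOR_RGB2HSV)
sat=hsv[:,:,1].astype(float)
for v in range(206,256,3):
    w=np.clip(150-sat[v,118:150],0,None); w2=w.copy(); print(v,round((w2*np.arange(118,150)).sum()/(w2.sum()+1e-9),2),round(w2.sum()/150,2),end=' | ')
print()
# profile along stem centre line
vs=np.arange(205,257,.5);us=138.9+(vs-251)*.241
R=map_coordinates(im[:,:,0].astype(float),[vs,us],order=1);S=map_coordinates(sat,[vs,us],order=1)
for v,r,s in zip(vs,R,S): print(f'{v}:{r:.0f}/{s:.0f}',end=' ')
print()
# hole, top & scene
for f,(u,v) in ((a,(321,249)),(b,(315,256))):
    r=f['image'][v-13:v+14,u-13:u+14].mean(2); 
    print(r[::1,::1].astype(int) if f is b else r.astype(int))
E
```

```text
206 128.92 5.27 | 209 131.46 5.22 | 212 131.88 5.85 | 215 132.67 6.48 | 218 131.61 6.08 | 221 133.02 5.99 | 224 133.11 6.09 | 227 133.94 4.72 | 230 134.14 3.65 | 233 134.8 2.53 | 236 135.44 4.41 | 239 136.15 4.77 | 242 136.8 4.42 | 245 137.59 4.49 | 248 138.3 4.54 | 251 138.14 1.13 | 254 0.0 0.0 | 
205.0:92/24 205.5:84/22 206.0:76/20 206.5:76/20 207.0:75/19 207.5:75/19 208.0:75/18 208.5:75/18 209.0:74/17 209.5:75/17 210.0:75/17 210.5:75/18 211.0:75/19 211.5:76/20 212.0:76/20 212.5:77/19 213.0:77/18 213.5:77/19 214.0:77/20 214.5:79/18 215.0:81/16 215.5:82/18 216.0:82/20 216.5:82/20 217.0:82/21 217.5:82/21 218.0:82/22 218.5:82/21 219.0:81/19 219.5:82/20 220.0:82/20 220.5:82/21 221.0:82/22 221.5:82/21 222.0:82/19 222.5:81/21 223.0:81/21 223.5:82/19 224.0:82/17 224.5:82/18 225.0:82/18 225.5:82/19 226.0:82/19 226.5:82/19 227.0:82/19 227.5:81/19 228.0:80/18 228.5:72/17 229.0:63/16 229.5:45/11 230.0:27/8 230.5:19/16 231.0:10/23 231.5:10/36 232.0:9/48 232.5:9/43 233.0:10/34 233.5:15/22 234.0:21/12 234.5:35/17 235.0:49/21 235.5:63/21 236.0:76/22 236.5:80/22 237.0:83/21 237.5:84/22 238.0:84/24
[... 5765 characters left out ...]
 130 138 141 142 142 143 142 142]
 [135 141 143 145 145 144 143 143 140 135 131 124 120 119 120 118 119 128 135 140 142 144 143 143 142 141 140]
 [122 136 142 145 145 145 146 144 144 143 141 139 137 135 135 135 136 141 143 144 145 146 145 144 143 137 128]
 [118 134 143 143 144 145 144 144 145 144 143 144 143 144 143 145 144 144 145 146 146 146 145 145 141 130 113]
 [124 133 138 140 138 139 140 143 141 140 141 142 141 142 143 143 143 143 143 144 143 144 143 143 139 129 111]
 [118 124 125 126 125 127 129 132 131 131 131 132 130 132 135 137 137 137 137 139 137 137 137 138 137 132 122]
 [ 96  98  98  99 100 101 106 109 110 109 108 106 108 108 114 116 116 118 117 117 118 120 122 122 122 119 116]]
```

```bash
python3 - <<'E'
from m import *
np.set_printoptions(precision=4,suppress=True,linewidth=150)
from scipy.optimize import least_squares
a=snap('scene');b=snap('top')
hs=ray(a,322.4,247.75,.091);ht=ray(b,314.6,256.0,.091);print('hole',hs,ht)
P=np.array([(snap('scene'),ctrl.get_obs()['ee_pos'])[1] for i in range(4)]);tcp=P.mean(0);print(tcp)
obs=[(.047,229.5),(.035,234.9),(0,251.0)]
def res(q):
    x,y,z,ax,ay=q;r=[]
    for h,v in obs:
        u_,v_=proj(a,[x+ax*h+.005,y+ay*h,z+h]);r+=[(v_-v),(u_-(138.5+(v-250)*.235))]
    u_,v_=proj(b,[x,y,z]);r+=[u_-488.9,v_-243.4, ax*30,ay*30]
    return r
s=least_squares(res,[.598,-.352,.19,0,0],x_scale=.01);print(s.x,'rel TCP',s.x[:3]-tcp,np.array(s.fun))
hsv=cv2.cvtColor(b['image'],cv2.COLOR_RGB2HSV)
print(hsv[236:252,482:500,1])
E
```

```text
hole [0.5803 0.01   0.091 ] [0.5764 0.0107 0.091 ]
[ 0.5984 -0.3522  0.3403]
[ 0.5991 -0.3513  0.1889  0.0032  0.0053] rel TCP [ 0.0007  0.0008 -0.1514] [-0.2251 -0.1422  0.0726 -0.0804  0.1258 -0.0913 -0.3762 -0.039   0.0946  0.1577]
[[138 140 142 140 140 139 142 140 139 139 141 139 139 136 126 102  70  61]
 [136 136 136 136 138 136 138 139 137 137 139 136 137 136 118  92  68  64]
 [136 134 138 136 135 135 132 135 138 135 136 134 135 129 113  85  67  64]
 [135 135 136 138 134 131 135 135 134 136 133 134 128 117  95  72  69  63]
 [137 136 137 134 141 136 136 137 133 132 134 123 108  93  83  68  64  67]
 [135 135 136 136 135 135 130 128 120 117 109  96  82  71  67  65  69  66]
 [136 136 135 134 133 125 120 101  84  75  71  68  71  66  67  67  63  66]
 [135 138 135 133 127 108  87  65  56  54  61  64  70  69  66  65  66  68]
 [135 133 132 132 120  93  67  53  54  63  65  68  66  69  72  68  66  64]
 [134 134 134 127 121  97  70  58  64  65  66  72  68  72  68  66  64  64]
 [135 133 133 132 126 110  82  71  66  65  70  68  65  68  67  62  64  66]
 [135 136 135 132 124 106  82  72  68  68  66  65  63  61  63  61  63  61]
 [137 137 135 128 112  95  79  70  69  65  66  66  68  59  60  60  62  63]
 [139 137 131 115  96  74  74  65  66  65  66  68  68  67  65  60  61  61]
 [137 135 119 103  79  70  68  68  69  69  68  66  65  63  63  62  64  63]
 [131 120 103  82  73  68  65  67  68  68  70  63  68  63  62  63  61  61]]
```

The scope hangs upright (lean about 0.006), its axis within about 1 mm of the TCP, with the tip 151 mm below it. The hole is at about (0.578, 0.010). Moving over it.

```bash
python3 -m creep '{"jaw":[1.5,1.5,1.5,1.5,1.5,1.5,1.5,1.5],"travel":[[-0.1,1.5,0],[-0.2,3,0],[-0.3,4,0],[-0.3,4.5,0],[-0.3,4.5,0],[-0.3,4.5,0],[-0.2,4.5,0],[-0.2,4,0]],"turn":[0,0,0,0,0,0,0,0]}' 40; python3 -m creep '{"jaw":[1.5,1.5,1.5,1.5,1.5,1.5,1.5,1.5],"travel":[[-0.1,3,0],[0,1.8,0],[0,0.9,-1.5],[0,0,-2],[0,0,-2],[0,0,-1.5],[0,0,-0.5],[0,0,0]],"turn":[0,0,0,0,0,0,0,0]}' 40
python3 - <<'E'
from h import *
P=np.array([(snap('scene'),ctrl.get_obs()['ee_pos'])[1] for i in range(6)]);print(P.mean(0),P.std(0))
E
```

```text
time: 15.8
ee_pos: [0.579, -0.045, 0.3406]
eef_rot: [0.533, 0.846, 0.0, 0.0]
contact_force: [0.1, -0.8, -1.4]
grip_width: 0.0236
finger_force: 39.5
time: 16.6
ee_pos: [0.578, 0.0095, 0.2642]
eef_rot: [0.533, 0.846, -0.0, -0.001]
contact_force: [-0.3, 0.5, -1.4]
grip_width: 0.0234
finger_force: 39.5
[0.57887878 0.00957034 0.26625689] [1.77117442e-04 8.79177458e-05 3.98972904e-04]
```

```bash
python3 -m creep '{"jaw":[1.5,1.5,1.5,1.5],"travel":[[-0.1,0.1,-1],[0,0,-0.6],[0,0,0],[0,0,0]],"turn":[0,0,0,0]}' 40
python3 - <<'E'
from m import *
np.set_printoptions(precision=4,suppress=True,linewidth=170)
from scipy.optimize import least_squares
P=[]
for i in range(6): a=snap('scene','s6.png');P.append(ctrl.get_obs()['ee_pos'])
tcp=np.mean(P,0);print(tcp)
o=tcp-[0,0,.1512];print('tip pred',proj(a,o+[.005,0,0]),proj(a,o+[.005,0,.047]),'hole pred',proj(a,[.578,.0103,.091]))
im=a['image'];cv2.imwrite('pics/c6.png',cv2.resize(im[170:260,270:370,::-1],None,fx=6,fy=6,interpolation=cv2.INTER_CUBIC))
u0,v0=proj(a,o+[.005,0,0]);u1,v1=proj(a,o+[.005,0,.047])
vs=np.arange(v1-8,v0+10,.5);us=u0+(vs-v0)*(u1-u0)/(v1-v0)
R=map_coordinates(im.mean(2),[vs,us],order=1)
for v,r in zip(vs,R): print(f'{v:.1f}:{r:.0f}',end=' ')
print();print(im.mean(2).astype(int)[round(v0)-12:round(v0)+6,308:336])
E
```

```text
time: 17.3
ee_pos: [0.5771, 0.0109, 0.2488]
eef_rot: [0.533, 0.846, -0.0, -0.0]
contact_force: [-0.1, -0.1, -0.0]
grip_width: 0.0238
finger_force: 39.5
[0.5775 0.0108 0.2495]
tip pred (np.float64(323.1307655858657), np.float64(245.3975692572436)) (np.float64(323.1688423586183), np.float64(226.7297248162668)) hole pred (np.float64(322.1527237723427), np.float64(247.12296758427198))
218.7:85 219.2:85 219.7:85 220.2:85 220.7:85 221.2:85 221.7:85 222.2:85 222.7:84 223.2:84 223.7:85 224.2:85 224.7:85 225.2:83 225.7:79 226.2:72 226.7:60 227.2:47 227.7:33 228.2:22 228.7:16 229.2:13 229.7:14 230.2:18 230.7:25 231.2:35 231.7:49 232.2:61 232.7:73 233.2:80 233.7:83 234.2:85 234.7:84 235.2:84 235.7:84 236.2:84 236.7:84 237.2:84 237.7:84 238.2:84 238.7:84 239.2:84 239.7:84 240.2:84 240.7:84 241.2:84 241.7:84 242.2:84 242.7:84 243.2:84 243.7:84 244.2:85 244.7:85 245.2:88 245.7:92 246.2:97 246.7:103 247.2:107 247.7:109 248.2:111 248.7:111 249.2:115 249.7:125 250.2:139 250.7:159 251.2:171 251.7:175 252.2:166 252.7:143 253.2:132 253.7:137 254.2:154 254.7:187 255.2:210 
[[167 189 191 191 190 190 190 1
[... 1339 characters left out ...]
 234 234]
 [226 232 233 233 233 234 233 226 217 208 201 185 152 113  90  84  97 141 182 202 216 225 231 234 234 233 233 233]
 [235 235 235 235 236 235 229 219 206 194 174 145 114  96  92  93  98 115 143 174 198 213 225 231 232 233 232 232]
 [237 236 235 235 235 231 220 205 191 165 138 123 110 101 101 105 106 106 116 151 185 202 217 228 232 232 232 232]
 [235 234 234 234 232 219 191 175 154 126 123 129 121 106 104 110 115 114 119 147 181 196 205 221 231 232 233 232]
 [233 233 233 232 225 190 142 123 116 114 121 117 109 104 104 110 115 121 136 164 188 193 197 218 232 235 234 234]
 [232 232 232 230 216 171 120 105 117 134 142 138 132 128 126 129 136 148 168 186 191 185 197 224 234 234 234 234]]
```

View pics/c6.png

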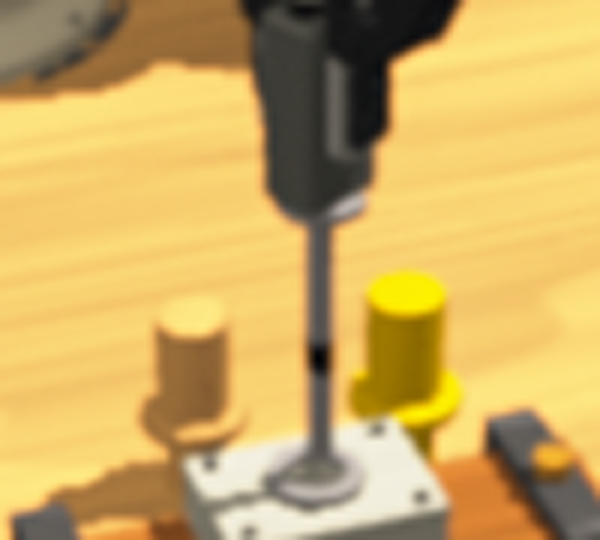

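The crop shows the stem just over the hole: stem at u≈323.0 and hole centre at u≈322.4, so it should shift about 1 mm in −y. The v comparison asks for a slight +x. Correcting and lowering.

```bash
python3 -m creep '{"jaw":[1.5,1.5,1.5,1.5,1.5,1.5],"travel":[[0.05,-0.08,0],[0,0,0],[0,0,-0.8],[0,0,-0.8],[0,0,-0.4],[0,0,0]],"turn":[0,0,0,0,0,0]}' 40
python3 - <<'E'
from m import *
P=[];F=[]
for i in range(6): a=snap('scene');s=ctrl.get_obs();P.append(s['ee_pos']);F.append(s['contact_force'])
np.set_printoptions(precision=4,suppress=True,linewidth=170)
print(np.mean(P,0),np.mean(F,0));print(a['image'].mean(2).astype(int)[232:255,312:334])
E
```

```text
time: 18.2
ee_pos: [0.5771, 0.0102, 0.2278]
eef_rot: [0.533, 0.846, -0.0, -0.001]
contact_force: [0.4, 0.2, -1.7]
grip_width: 0.0236
finger_force: 39.5
[0.5779 0.01   0.2294] [ 0.3302 -0.0019 -1.1573]
[[190 190 190 191 191 191 191 188 169 114  85  81 106 162 188 188 178 164 142 109  93  92]
 [190 190 190 190 190 191 191 189 169 115  86  81 106 161 186 181 157 125 110  96  91  92]
 [191 191 191 191 191 191 192 189 167 110  82  78 100 157 185 176 144 104  97  92  91  91]
 [192 192 191 191 190 190 191 187 159  93  64  61  83 151 184 171 131 102  97  94  92  92]
 [191 190 190 190 190 191 191 188 157  72  28  26  63 146 185 171 129 102 100  98  95  93]
 [190 191 191 191 191 192 193 190 158  69   9   8  59 146 185 174 137 103 100 100  98  95]
 [190 193 193 193 194 194 194 190 159  70  11   9  60 148 188 183 154 115 101 102 104 107]
 [191 194 194 193 194 194 195 191 165  84  26  22  70 156 195 198 184 157 133 132 134 143]
 [192 194 194 195 194 195 196 195 175 109  58  50  90 172 209 214 214 203 188 172 154 164]
 [193 194 195 196 198 200 202 203 185 128  84  75 110 186 224 229 230 230 219 18
[... 494 characters left out ...]
8 122 106  92  86  82  89 100 116 151 186 201 217 228 231 232]
 [232 219 191 175 154 126 124 128 116  96  85  81  91 105 118 147 181 196 205 221 231 232]
 [225 191 143 122 115 114 121 117 106  96  88  85  95 114 136 166 188 193 197 219 232 235]
 [216 170 120 106 117 135 143 138 131 123 114 111 123 143 167 186 191 184 197 224 234 235]
 [203 170 123 107 127 156 174 179 175 168 162 159 168 181 187 185 172 167 200 229 234 234]
 [151 145 128 117 116 126 146 164 174 176 177 175 174 172 163 150 145 172 213 231 234 234]
 [157 177 180 173 151 123 117 118 121 128 131 130 128 129 137 154 180 210 229 233 234 233]
 [207 226 229 226 209 181 166 143 116 107 115 136 159 170 185 209 225 231 232 232 232 232]]
```

```bash
python3 -m creep '{"jaw":[1.5,1.5,1.5,1.5,1.5,1.5,1.5],"travel":[[0,0,-0.7],[0,0,-0.8],[0,0,-0.7],[0,0,-0.4],[0,0,-0.2],[0,0,0],[0,0,0]],"turn":[0,0,0,0,0,0,0]}' 40
python3 - <<'E'
from m import *
P=[];F=[]
for i in range(6): a=snap('scene','s7.png');s=ctrl.get_obs();P.append(s['ee_pos']);F.append(s['contact_force'])
np.set_printoptions(precision=4,suppress=True,linewidth=170)
print(np.mean(P,0),np.mean(F,0));print(a['image'].mean(2).astype(int)[236:254,312:334])
for q in ['stopper_knob','jig_mouth']:
    for r in ctrl.place_of('scene',q): print(q,np.round(r['centre'],4),round(r['p'],2))
for z in (.091,.097,.085): print(z,proj(a,[.583,.01,z]))
cv2.imwrite('pics/c7.png',cv2.resize(a['image'][150:300,270:470,::-1],None,fx=4,fy=4,interpolation=cv2.INTER_CUBIC))
E
```

```text
time: 19.2
ee_pos: [0.578, 0.01, 0.2015]
eef_rot: [0.533, 0.846, 0.0, 0.0]
contact_force: [-0.9, 0.0, -1.1]
grip_width: 0.0234
finger_force: 39.5
[0.5781 0.01   0.2016] [-0.0498 -0.072  -1.3929]
[[191 190 190 190 190 190 191 189 169 115  85  81 108 164 186 171 129 102  99  97  96  93]
 [189 191 191 191 192 192 193 191 171 116  85  82 111 167 188 175 136 103 100 100  99  95]
 [190 193 193 193 193 193 194 192 172 116  85  84 117 171 191 183 154 115 101 102 104 108]
 [191 195 194 194 194 194 194 193 173 117  85  84 121 176 198 198 184 156 133 133 134 143]
 [192 195 194 195 195 195 196 194 176 118  84  84 123 184 210 214 214 205 188 172 153 164]
 [194 194 195 196 198 200 202 202 182 121  85  84 126 194 224 229 230 230 219 184 138 142]
 [197 199 201 204 208 211 215 216 194 127  86  84 127 199 232 235 235 234 222 192 168 177]
 [209 213 217 220 222 223 225 225 195 130  88  85 125 194 230 235 235 235 232 228 227 228]
 [226 228 231 230 227 222 218 210 174 117  87  83 112 173 215 226 230 232 234 235 234 234]
 [234 235 233 226 216 208 201 184 142  94  81  78  91 140 183 202 215 226 231 234 234 
[... 403 characters left out ...]
116  85  67  69  93 131 165 186 192 184 197 224 234 235]
 [203 170 123 106 126 156 174 177 169 152 140 142 158 179 187 185 172 167 199 228 234 234]
 [152 144 128 117 116 126 146 164 172 174 174 172 172 172 163 150 145 172 214 231 234 234]
 [157 176 180 174 151 124 116 118 121 128 131 131 128 129 136 154 181 210 229 233 234 233]]
stopper_knob [0.4642 0.0881 0.0618] 0.7
stopper_knob [0.4467 0.007  0.0547] 0.58
stopper_knob [ 0.6642 -0.0197  0.0384] 0.53
jig_mouth [0.5751 0.0048 0.0897] 0.67
0.091 (np.float64(322.84717871154), np.float64(248.4296837051309))
0.097 (np.float64(322.85106287716525), np.float64(246.11272782838478))
0.085 (np.float64(322.8433179752869), np.float64(250.7326636532645))
```

View pics/c7.png

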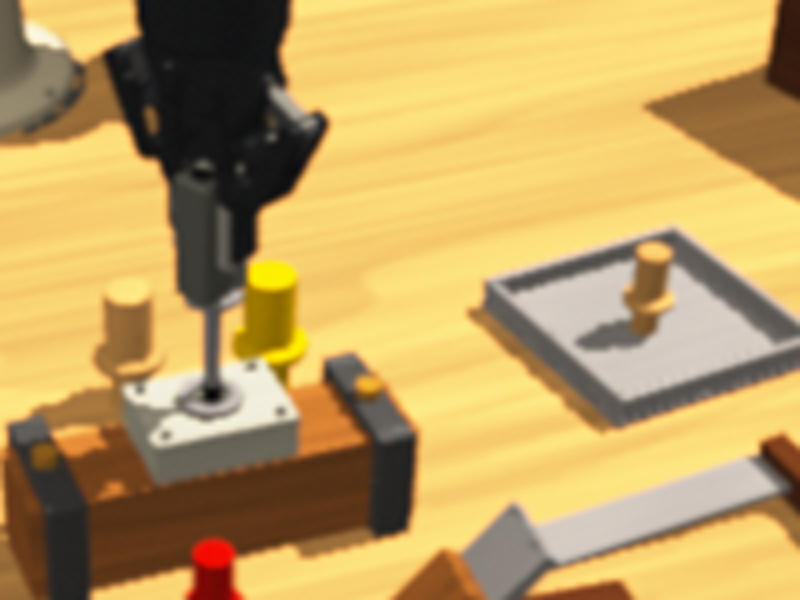

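The picture shows the stem in the centre of the hole with the black band (v≈246–250) at the bush's top, and the stopper standing in the tray. There is no contact force. Handing in.

```bash
python3 -c "
from cell import ctrl
print(ctrl.hand_in())"
```

```text
the job is handed in; nothing more can be done
None
```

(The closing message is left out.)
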